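# Index the dividing head and clamp it

### The arm

A 7-joint arm with a two-finger parallel gripper is mounted at the origin on the work surface. World frame = base frame: x ahead of the robot, y to its left, z up, the work surface at z = 0. Lengths are in m, angles in rad, forces in N, time in s.
With the tool pointing down it reaches from about 0.35 to 0.9 m from the base axis. Payload 8.1 kg.
Tool frame: the origin (TCP) lies at the very end of the fingers, on their centre line; the grasp point (between the pads) lies 19 mm behind it; z points along the fingers, y is the direction in which the jaws open and shut (so a half turn about z gives the same grasp; the last joint's range is limited). The gripper opens to 85 mm and grips with 20 to 120 N. Pads are 22 mm wide; open, the fingers measure 114 mm over their backs; the gripper's body (76 mm by 85 mm) begins 54 mm behind the grasp point. The pads swing forward as they close: fully open they stand 13 mm farther back than shut.
Start: joints at [-1.44, 0.434, 0.025, 1.573, -0.012, 1.134, -0.075], TCP at [0.145, 0.608, 0.207] pointing down, gripper open.
Joint ranges: [-2.62, 2.62], [-0.44, 2.09], [-1.27, 1.32], [0.08, 2.57], [-1.32, 4.46], [0.12, 2], [-2.74, 2.74]. Speed limits (rad/s): [2.22, 2.22, 3.01, 3.01, 3.14, 3.14, 3.14].

### API

Orientations are given as a unit quaternion [w, x, y, z].
In Python, from cell import manip, read_camera, camera_info, job gives the robot as it stands.
- The arm moves only by the tool play_rows, never from a script. Its argument "series" is a list of rows, each a list of 2 entries, a list of its own where there are three numbers: the shift along the tool's x, y, z in m, then the turn about the tool's z in degrees. In form: [[[dx, dy, dz], yaw], ...]. A call has 1 to 5 rows; each row is the pose to reach, as a shift and turn from the pose measured when the call began, along the tool's axes at that moment; what a row does not reach only later rows make up. A row lasts 1/10 s, in which the tool goes at most 50 mm and 8.59 degrees, less where a joint would pass 70% of its speed; a pose out of reach is approached as far as the arm can. A call with a gripper value outside its range is refused whole. "fingers" is the closure, from 0 (fully open) to 1 (shut), set as the call begins (left out, the last holds). The fingers move at their own pace and stop on an object; "newtons" is the grip in N (left out, the last holds). Time passes only in rows, so rows that repeat a pose let the fingers close. It gives the time, the measured TCP pose, the force and the opening at its end, in the units of the state.
- manip.get_state(): the state, without advancing time (a new reading comes with each control period).
- read_camera(name): name is "scene" or "top" or "wrist"; returns (picture, depth): 384x512x3 uint8, red, green, blue; 384x512 float32, m along the optical axis (not along the pixel's ray), 0 where there is no reading.
- camera_info(name): a dict with "fovy" (degrees; the focal length in pixels is half the picture's height over the tangent of half this angle, whatever the lens; pixels are square), "cx", "cy" (the principal point, pixels), "D" ([k1, k2, p1, p2, k3] as OpenCV has them; the pictures are not rectified), "cam_to_world" (4x4, takes a point from camera to world coordinates); the wrist camera has in their place "tool_from_camera" (4x4, takes a point from camera to tool coordinates, whose origin is the TCP and whose axes are the flange's). Camera axes: x right, y down, z forward; pixel columns grow to the right and rows downward; lengths in m; the calibration is good to about 2 mm. A picture is of the moment at which its call begins: read the wrist's pose just before it. camera_info takes no time and is no camera call.
- job.hand_in(): hands the job in, once; it reports no verdict.
The state is a dict: "t": time; "qpos": joint angles; "qd": joint speeds; "tau": joint torques, N m; "tool_pos": TCP position; "orientation": TCP orientation; "force": force on the tool from outside, world axes, zero at the start; "moment": the same for the moment, N m; "grip_width": finger opening in m.
Only numpy, scipy, OpenCV 4.12 (cv2) and the standard library are available. Lean on these libraries where they do the work, as an engineer would, in place of code of your own. Each camera call takes 0.05 s, during which the arm holds its last target. There are 200 camera calls.

### The job

Set the jeweller's dividing head: push the dial round by the side of its upright lug with a fingertip until the index line on the dial lines up with the scale line where the tall pointed pin stands (the low round plugs mark other lines). Then, with the dial still on its line, push the clamp lever beside the dial clockwise all the way to its stop. Only push: do not pinch the lug or the lever and do not lift the dial, and leave the loose things on and around the head where they are.

Things in the scene. Friction and masses are not known exactly. Their poses are not given: they have to be found in the camera images.
- head: fixed dividing head: grey base plate 230 mm (its x) by 290 mm (its y, -125 to +165 mm), 12 mm thick, with a fixed aluminium scale ring of 102 mm radius, its top 30 mm above the table. Origin: on the dial's axis at table height; z up, x towards the middle of the engraved half of the ring, roughly away from the robot
- dial_face (a point): steel dial, disc of 74 mm radius, 10 mm thick, lying on the scale ring: top 40 mm above the table. Origin: centre of its underside, on the axis; z up; own +x runs along the black index line on its top, from centre to rim. Aligned: the tall pin's centre lies on this +x axis. A brass hub, 30 mm across, rises 24 mm above the dial top. The dial only rests on its spindle by its weight (about 0.8 kg)
- dial (a joint): dial angle (rad), anticlockwise from above positive; 0 when the index line lies along the head's +x; stops at -2 and +2; -0.35 to 0.35 at the start. Steady friction about 0.12 N m (3 N at the lug); it stays where it is left
- lug (a point): the dark steel lug, a radial rib on the dial's own -x side, opposite to the index line: 34 mm long (radius 25 to 59 mm), 14 mm thick, 24 mm tall. This point: middle of its top, 42 mm from the dial axis, 64 mm above the table
- lug_left: the cheek of the lug on the dial's own +y side (steel, 30 mm long, 20 mm tall, 4 mm thick); pushing on it, towards the dial's own -y, turns the dial anticlockwise. Origin: middle of its lower edge, 42 mm from the dial axis, 40 mm above the table, 5 mm from the lug's mid-plane (its outer face 7 mm)
- lug_right: the like cheek on the dial's own -y side; pushing on it, towards the dial's own +y, turns the dial clockwise. Origin as for lug_left
- tall_pin: fixed steel pin with a pointed top, 9 mm across, 30 mm tall, the only pointed one, on the target scale line, 90.5 mm from the dial axis. Origin: centre of its foot, 30 mm above the table. It stands on one of the four long scale lines, at -75, -40, 40 or 75 degrees from the head's +x (anticlockwise positive); the other three carry low round plugs, 12 mm across, 7 mm tall
- lever (a joint): clamp lever angle about its upright pivot (rad), clockwise from above positive: 0 when it points along the head's +y, 0 to 0.25 at the start; pushed clockwise it swings towards the head's +x, up to its stop at 1.4. Friction about 0.12 N m (2 N at 60 mm from the pivot); it stays where it is left
- lever_pivot (a point): on the clamp lever's pivot axis, 39 mm above the table, 130 mm from the dial axis on the head's +y side; the pivot boss is 26 mm across
- lever_tip (a point): end of the clamp lever, a flat steel bar 83 mm long from the pivot axis and 12 mm wide, between 30 and 48 mm above the table; this point lies mid-height at its end, 39 mm above the table. The space below the bar is empty: the base plate's top at 12 mm and, beyond the plate, the table.
- lever_near: the lever's side face that is pushed to close it (facing the head's -x, the robot's side, at the start), 60 mm long from 20 to 80 mm from the pivot; origin at its middle, 31 mm above the table
- lever_far: the opposite side face of the lever, of the same size
- collet: upright brass sleeve, 24 mm wide, 22 mm tall, standing on a corner of the base plate; a loose bystander, leave it. Origin: centre of its underside
- mallet: hammer, 220 mm long, lying on the bench; a loose bystander, leave it. Origin: on its axis, along its own x
- graver: screwdriver-shaped graver, 160 mm long, lying on the bench beyond the base plate; a loose bystander, leave it. Origin: on its axis, along its own x
- mortar: white ceramic bowl, 76 mm wide, 45 mm tall; a loose bystander, leave it. Origin: centre of its underside
- jar: small amber jar with a black lid, 48 mm wide, 55 mm tall; a loose bystander, leave it. Origin: centre of its underside
- bench_pin: wooden block, 70 x 45 x 22 mm; a loose bystander, leave it. Origin: centre of its underside
- ring_gauge: steel spindle on a round foot 44 mm wide, 70 mm tall; a loose bystander, leave it. Origin: centre of its underside

How it is judged:
By the outcome, as a careful person would: the job done as asked, in the order asked, and still so for the second after the job is handed in, with the robot touching nothing.
It also fails if it takes over 61 s, if anything falls off the work surface, if the arm or the gripper's body presses on something with over 40 N, if the wrist force passes 120 N, or if a joint passes its speed limit or range.

## Working session

There is one attempt and no reset: what is moved stays moved. The work goes in short steps, Python scripts to look and compute and a tool call to move; the robot and the scene stay as the last step left them, time stands still between calls to the robot, and variables do not carry over. Pictures are saved under pics/ and viewed, about 8 in all and at most 12, crops included, and the job is handed in when it is done.

Besides the shell and the picture viewer there is one more tool, called after "Emit:" by a JSON object that holds its "method" and its "body". play_rows: Moves the arm, as the interface text tells. Its arguments: {"type":"object","properties":{"series":{"type":"array","items":{"type":"array"}},"fingers":{"type":"number"},"newtons":{"type":"number"}},"required":["series"]}

```bash
mkdir -p pics; ls; cat > h.py <<'E'
import numpy as np, cv2
from cell import manip, read_camera, camera_info, job
from scipy.spatial.transform import Rotation as R
def K(ci):
    f=192/np.tan(np.radians(ci["fovy"])/2); return np.array([[f,0,ci["cx"]],[0,f,ci["cy"]],[0,0,1]])
def T(ci,st=None):
    if "cam_to_world" in ci: return np.array(ci["cam_to_world"])
    M=np.eye(4); q=st["orientation"]; M[:3,:3]=R.from_quat([q[1],q[2],q[3],q[0]]).as_matrix(); M[:3,3]=st["tool_pos"]
    return M@np.array(ci["tool_from_camera"])
def shot(name,fn):
    st=manip.get_state(); ci=camera_info(name); p,d=read_camera(name); np.savez('pics/'+fn+'.npz',p=p,d=d,T=T(ci,st),K=K(ci),D=np.array(ci["D"],float))
    cv2.imwrite('pics/'+fn+'.png',p[:,:,::-1]); return st
def load(fn): return np.load('pics/'+fn+'.npz')
def world(o,uv,z=None):
    """pixel -> world by depth, or on the plane at height z"""
    uv=np.atleast_2d(np.array(uv,float)); n=cv2.undistortPoints(uv[:,None],o['K'],o['D'])[:,0]
    r=np.c_[n,np.ones(len(n))]; M=o['T']
    if z is None:
        d=o['d'][uv[:,1].round().astype(int),uv[:,0].round().astype(int)]; 
    else: d=(z-M[2,3])/(r@M[:3,:3].T)[:,2]
    return (r*d[:,None])@M[:3,:3].T+M[:3,3]
def proj(o,P):
    Mi=np.linalg.inv(o['T']); return cv2.projectPoints(np.atleast_2d(np.array(P,float)),cv2.Rodrigues(Mi[:3,:3])[0],Mi[:3,3],o['K'],o['D'])[0][:,0]
E
python3 - <<'E'
from h import *
s=shot('top','top0'); shot('scene','sc0'); print(s)
a=cv2.imread('pics/top0.png');print(load('top0')['T'].round(3),load('top0')['K'],load('top0')['D'])
E
```

```text
pics
{'t': 0.0, 'qpos': array([-1.43958097,  0.43522082,  0.02498645,  1.5741339 , -0.01159834,
        1.13400121, -0.07510659]), 'qd': array([ 0.0001516 , -0.00096525, -0.00026054,  0.00128663, -0.00022295,
       -0.0001914 , -0.00049835]), 'tau': array([-2.99472924e-05, -6.70470428e+01,  1.02497611e+00, -3.16204333e+01,
        1.55233615e-02,  1.27123942e-02,  4.73531861e-05]), 'tool_pos': array([0.14474464, 0.60742748, 0.20651328]), 'orientation': array([-1.77303855e-05,  1.16685369e-01,  9.93168601e-01, -8.08922453e-04]), 'force': array([ 0.16165983,  0.02837496, -0.13136   ]), 'moment': array([ 0.00103775, -0.05384145,  0.02283152]), 'grip_width': 0.08533326382923119}
[[-7.000e-03 -9.860e-01  1.680e-01  4.160e-01]
 [-1.000e+00  7.000e-03  1.000e-03 -7.000e-03]
 [-2.000e-03 -1.680e-01 -9.860e-01  1.107e+00]
 [ 0.000e+00  0.000e+00  0.000e+00  1.000e+00]] [[381.84101526   0.         255.62276018]
 [  0.         381.84101526 192.31155058]
 [  0.           0.           1.        ]] [0.02653077 0.         0.         0.         0.        ]
```

View pics/top0.png

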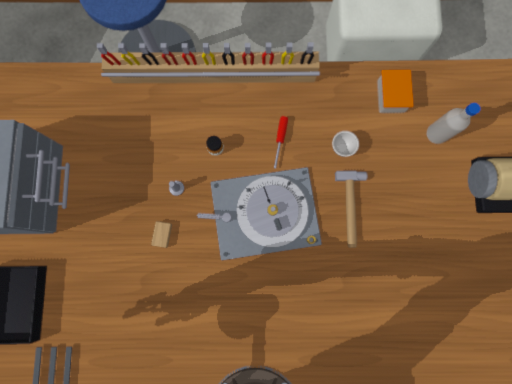

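The top view shows the head at about (272,210), its lever pointing left at (200,215), and the dial with its index up-left and lug down-right. The mallet lies to the right and the collet at (312,240). Next I'll zoom in.

```bash
python3 - <<'E'
from h import *
o=load('top0'); a=cv2.imread('pics/top0.png')[160:265,185:330]
cv2.imwrite('pics/c1.png',cv2.resize(a,None,fx=5.4,fy=5.4,interpolation=cv2.INTER_CUBIC))
P=world(o,[(272,209),(285,215),(227,217),(200,215),(255,235)]);print(P.round(3))
E
```

```text
[[ 0.545 -0.05   0.074]
 [ 0.533 -0.088  0.039]
 [ 0.527  0.074  0.047]
 [ 0.533  0.149  0.052]
 [ 0.478 -0.004  0.026]]
```

View pics/c1.png

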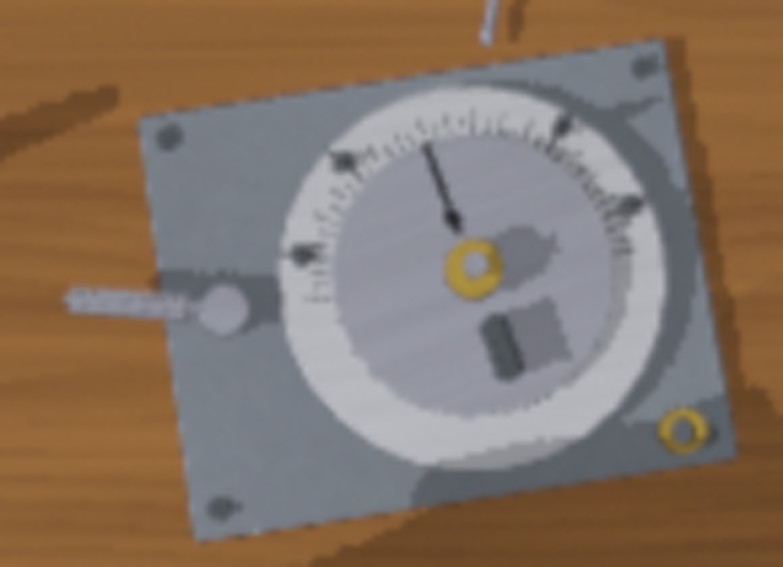

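View pics/sc0.png

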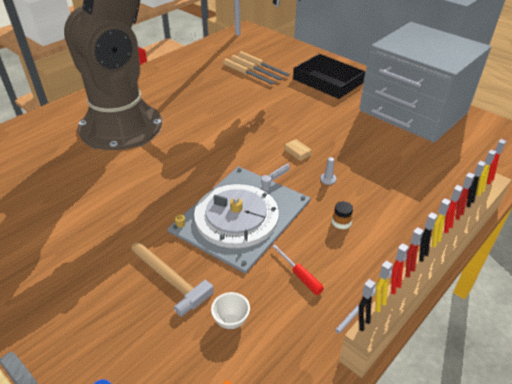

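```bash
python3 - <<'E'
from h import *
ci=camera_info('wrist');print(ci['fovy'],np.array(ci['tool_from_camera']).round(3))
o=load('top0')
c=np.array([(138,118),(662,38),(735,457),(195,540)])/5.4+[185,160]
P=world(o,c,z=.012);print(P.round(4))
e=[np.degrees(np.arctan2(*(b[::-1]))) for b in (P[0,:2]-P[3,:2],P[1,:2]-P[2,:2])];print(e)
e2=[np.degrees(np.arctan2(b[1],b[0]))-90 for b in (P[0,:2]-P[1,:2],P[3,:2]-P[2,:2])];print(e2,np.linalg.norm(P-np.roll(P,1,0),axis=1))
M=P.mean(0)[:2];y=np.radians(np.mean(e+e2));C=M-0.020*np.array([-np.sin(y),np.cos(y)]);print('centre',C,np.degrees(y))
m=manip.get_state();B=T({"tool_from_camera":np.eye(4)},m)[:3,:3];print((B.T@(np.array([C[0],C[1],.3])-m['tool_pos'])).round(3))
E
```

```text
62.37342042732014 [[ 0.    -0.962 -0.273  0.07 ]
 [ 1.     0.    -0.     0.001]
 [ 0.    -0.273  0.962 -0.165]
 [ 0.     0.     0.     1.   ]]
[[ 0.6343  0.1253  0.012 ]
 [ 0.6766 -0.1594  0.012 ]
 [ 0.4504 -0.1909  0.012 ]
 [ 0.4093  0.0926  0.012 ]]
[np.float64(8.288124923673585), np.float64(7.93241894687941)]
[np.float64(8.444430919495659), np.float64(8.235989919114715)] [0.22733431 0.28785644 0.22838464 0.28643763]
centre [ 0.54550419 -0.05288495] 8.225241177290842
[-0.543 -0.55  -0.093]
```

Emit:
{"method": "play_rows", "body": {"series": [[[-0.034, -0.037, 0], 0], [[-0.068, -0.073, 0], 0], [[-0.102, -0.11, 0], 0], [[-0.136, -0.147, 0], 0], [[-0.17, -0.183, 0], 0]]}}

```text
t: 0.6
tool_pos: [0.2681, 0.3881, 0.2066]
orientation: [-0.0, 0.117, 0.993, -0.001]
force: [0.4, 0.6, -0.5]
grip_width: 0.0855
```

Emit:
{"method": "play_rows", "body": {"series": [[[-0.034, -0.037, 0], 0], [[-0.068, -0.073, 0], 0], [[-0.102, -0.11, 0], 0], [[-0.136, -0.147, 0], 0], [[-0.17, -0.183, 0], 0]]}}

```text
t: 1.1
tool_pos: [0.3905, 0.1704, 0.207]
orientation: [-0.0, 0.116, 0.993, -0.001]
force: [0.1, 1.1, 0.0]
grip_width: 0.0857
```

Emit:
{"method": "play_rows", "body": {"series": [[[-0.034, -0.037, 0], 0], [[-0.068, -0.073, 0], 0], [[-0.102, -0.11, 0], 0], [[-0.136, -0.147, 0], 0], [[-0.17, -0.183, 0], 0]]}}

```text
t: 1.6
tool_pos: [0.5132, -0.0474, 0.2072]
orientation: [-0.0, 0.116, 0.993, -0.001]
force: [1.1, 0.9, 0.2]
grip_width: 0.0853
```

Emit:
{"method": "play_rows", "body": {"series": [[[0, 0, 0], 0], [[0, 0, 0], 0], [[0, 0, 0], 0]]}}

```text
t: 1.9
tool_pos: [0.5126, -0.0463, 0.2069]
orientation: [-0.001, 0.116, 0.993, -0.0]
force: [-0.2, 0.5, -0.3]
grip_width: 0.0852
```

```bash
python3 - <<'E'
from h import *
s=shot('wrist','w1');print(s['tool_pos'],s['orientation'],s['t'],np.abs(s['qd']).max())
a=cv2.imread('pics/w1.png');cv2.imwrite('pics/w1b.png',cv2.resize(a,(800,600),interpolation=cv2.INTER_CUBIC))
E
```

```text
[ 0.51256566 -0.04626232  0.20685485] [-7.29688995e-04  1.15808015e-01  9.93271264e-01 -4.08415595e-04] 1.9 0.01958138429583937
```

View pics/w1b.png

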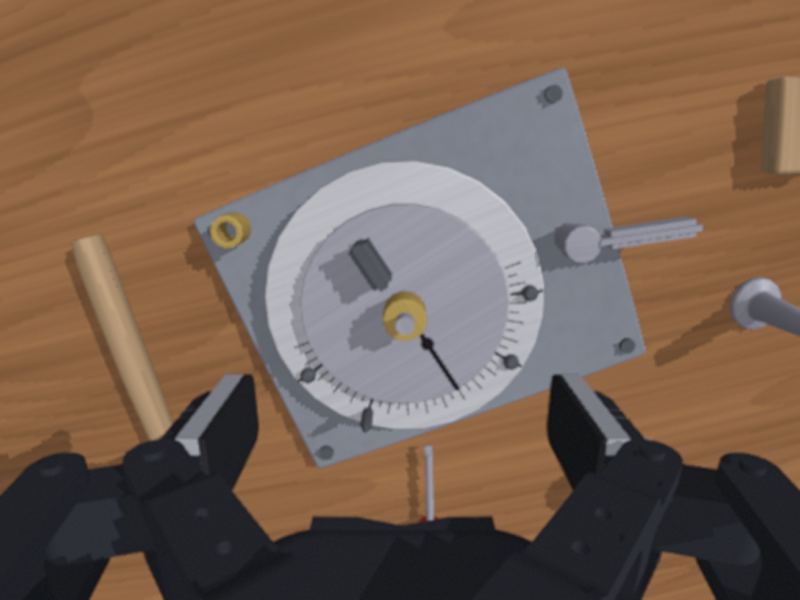

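```bash
cat > fit.py <<'E'
from h import *
from scipy.optimize import least_squares
def H(p,P):
    c,s=np.cos(p[2]),np.sin(p[2]); P=np.atleast_2d(P); return np.c_[p[0]+c*P[:,0]-s*P[:,1],p[1]+s*P[:,0]+c*P[:,1],P[:,2]]
def pol(r,deg,z): a=np.radians(deg); return [r*np.cos(a),r*np.sin(a),z]
corn=[[-.115,-.125,.012],[-.115,.165,.012],[.115,.165,.012],[.115,-.125,.012]]
E
python3 - <<'E'
from fit import *
o=load('w1'); k=.64
uv=np.array([(197,220),(567,69),(645,352),(318,466),(530,292),(511,361),(308,374)])*k
Q=np.array(corn+[pol(.0905,75,.037),pol(.0905,40,.037),pol(.0905,-75,.037)])
r=least_squares(lambda p:(proj(o,H(p,Q))-uv).ravel(),[.545,-.053,.145]);p=r.x
print(p,np.degrees(p[2]),r.fun.round(1))
np.save('pose.npy',p)
Rz=lambda uv,z:(lambda w:(np.c_[np.cos(p[2])*(w[:,0]-p[0])+np.sin(p[2])*(w[:,1]-p[1]),-np.sin(p[2])*(w[:,0]-p[0])+np.cos(p[2])*(w[:,1]-p[1])]))(world(o,np.array(uv)*k,z))
i=Rz([(458,388),(427,343)],.040);l=Rz([(358,242),(385,283)],.064);print('index',i,np.degrees(np.arctan2(i[:,1],i[:,0])),'lug',l,np.degrees(np.arctan2(-l[:,1],-l[:,0])))
print('tall tests', (proj(o,H(p,[pol(.0905,-40,.03),pol(.0905,-40,.06)]))/k).round())
v=Rz([(583,243),(701,228)],.048);print('lever',v,'angle cw from +y',np.degrees(np.arctan2(v[1,0]-v[0,0],v[1,1]-v[0,1])))
a=cv2.imread('pics/w1.png')[165:290,170:350];cv2.imwrite('pics/w1c.png',cv2.resize(a,None,fx=4.4,fy=4.4,interpolation=cv2.INTER_CUBIC))
E
```

```text
[ 0.54573922 -0.05117314  0.14000231] 8.021541232090016 [-4.2 -2.   0.8 -3.4  2.3  1.4 -0.7  2.2  1.5  1.2  1.1  1.7 -0.9  1.4]
index [[0.07154093 0.01417877]
 [0.02982185 0.0052636 ]] [11.2102372  10.00969386] lug [[-0.05856603 -0.009181  ]
 [-0.0277025  -0.00324292]] [8.9093658  6.67679688]
tall tests [[367. 411.]
 [364. 431.]]
lever [[-0.00182949  0.12829824]
 [ 0.0175376   0.20872669]] angle cw from +y 13.539012127351537
```

View pics/w1c.png

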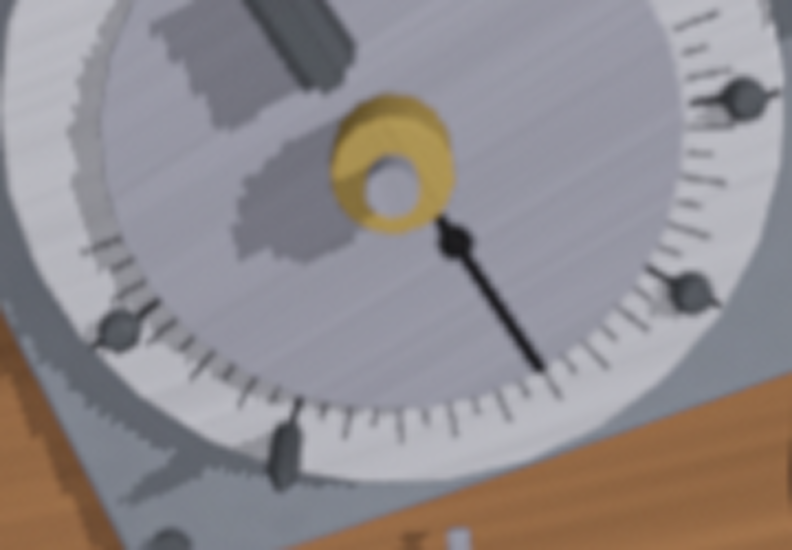

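The tall, pointed pin is at -40°, at about (367,412) in the wrist view, and the other three carry round plugs. The index is near +10°, so the dial has to turn about 50° clockwise, pushed on lug_right. Next I'll work out the approach.

```bash
cat >> fit.py <<'E'
p0=np.load('pose.npy') if __import__('os').path.exists('pose.npy') else None
def go(hx,hy,z,ydeg):
    """TCP target in head frame; ydeg = direction of tool y in head frame. prints tool shift, yaw"""
    s=manip.get_state(); q=s['orientation']; B=R.from_quat([q[1],q[2],q[3],q[0]]).as_matrix()
    w=H(p0,[[hx,hy,z]])[0]; d=B.T@(w-s['tool_pos']); cur=np.degrees(np.arctan2(B[1,1],B[0,1]))
    yaw=-((ydeg+np.degrees(p0[2])-cur+180)%360-180)
    print('world',w.round(4),'shift',d.round(4),'yaw',round(yaw,1),'q7',s['qpos'][6].round(2))
def dialpt(d,r,s,z=.047):
    """beside lug_right: radius r, offset s from the lug mid-plane, dial angle d deg"""
    a=np.radians(d); x,y=-r,-s; return (np.cos(a)*x-np.sin(a)*y,np.sin(a)*x+np.cos(a)*y,z,d+90)
def head(w): w=np.atleast_2d(w); c,s=np.cos(p0[2]),np.sin(p0[2]); x,y=w[:,0]-p0[0],w[:,1]-p0[1]; return np.c_[c*x+s*y,-s*x+c*y,w[:,2]]
E
python3 - <<'E'
from fit import *
go(*dialpt(10.3,.045,.040,.12)); go(*dialpt(10.3,.045,.040))
o=load('w1'); print('ring gauge foot, bench pin, collet, graver tip', head(world(o,np.array([(757,303),(780,125),(229,228),(429,448)])*.64)).round(3))
E
```

```text
world [ 0.5156 -0.1033  0.12  ] shift [-0.0162 -0.0552  0.087 ] yaw -31.6 q7 1.48
world [ 0.5156 -0.1033  0.047 ] shift [-0.0163 -0.0551  0.16  ] yaw -31.6 q7 1.48
ring gauge foot, bench pin, collet, graver tip [[ 0.104  0.258  0.017]
 [-0.025  0.3    0.02 ]
 [-0.097 -0.102  0.011]
 [ 0.129 -0.028  0.013]]
```

Emit:
{"method": "play_rows", "body": {"series": [[[-0.004, -0.014, 0.02], -8], [[-0.008, -0.028, 0.04], -16], [[-0.012, -0.041, 0.06], -24], [[-0.016, -0.055, 0.08], -31.6], [[-0.016, -0.055, 0.087], -31.6]], "fingers": 1, "newtons": 20}}

```text
t: 2.45
tool_pos: [0.514, -0.1033, 0.1186]
orientation: [-0.002, -0.16, 0.987, 0.0]
force: [-0.2, 0.4, 0.2]
grip_width: 0.0121
```

Emit:
{"method": "play_rows", "body": {"series": [[[0, 0, 0], 0], [[0, 0, 0], 0], [[0, 0, 0], 0], [[0, 0, 0], 0]]}}

```text
t: 2.85
tool_pos: [0.5147, -0.1026, 0.1194]
orientation: [-0.001, -0.161, 0.987, -0.0]
force: [-0.4, 0.3, -0.1]
grip_width: -0.0001
```

```bash
python3 - <<'E'
from fit import *
s=shot('wrist','w2');print(s['tool_pos'],s['t'],s['grip_width'],s['force'],s['qpos'].round(2))
go(*dialpt(10.3,.045,.040))
a=cv2.imread('pics/w2.png');cv2.imwrite('pics/w2b.png',cv2.resize(a,(800,600),interpolation=cv2.INTER_CUBIC))
E
```

```text
[ 0.51465993 -0.10258034  0.11939373] 2.85 -0.00011586986335584116 [-0.43428684  0.28960034 -0.13960652] [-0.17  0.38  0.35  1.94 -0.17  0.85  2.16]
world [ 0.5156 -0.1033  0.047 ] shift [-0.001  -0.0008  0.0723] yaw 0.2 q7 2.16
```

View pics/w2b.png

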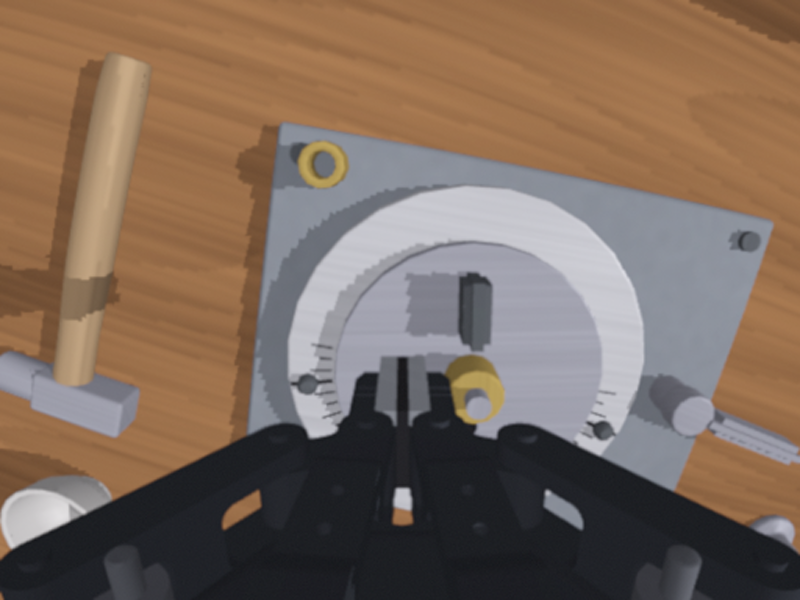

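The fingers are shut, and the lug stands upright in the view at (476,310), to the right of the fingertip, so the tool is square to it. The tip stack is about 34 mm wide. I'll descend beside the lug and push along the arc.

Emit:
{"method": "play_rows", "body": {"series": [[[-0.001, -0.001, 0.025], 0], [[-0.001, -0.001, 0.05], 0], [[-0.001, -0.001, 0.065], 0], [[-0.001, -0.001, 0.071], 0], [[-0.001, -0.001, 0.071], 0]]}}

```text
t: 3.4
tool_pos: [0.5154, -0.1033, 0.048]
orientation: [-0.002, -0.16, 0.987, 0.0]
force: [-0.4, -0.7, -0.6]
grip_width: -0.0003
```

Emit:
{"method": "play_rows", "body": {"series": [[[0, 0.003, 0], 0], [[0, 0.006, 0], 0], [[0, 0.009, 0], 0], [[0, 0.012, 0], 0], [[0, 0.014, 0], 0]]}}

```text
t: 3.9
tool_pos: [0.511, -0.0895, 0.0483]
orientation: [-0.001, -0.161, 0.987, 0.0]
force: [-1.1, 0.5, 0.4]
grip_width: -0.0002
```

```bash
python3 - <<'E'
from fit import *
s=shot('wrist','w3');print(s['tool_pos'],s['t'],s['force'],head(s['tool_pos']))
a=cv2.imread('pics/w3.png');cv2.imwrite('pics/w3b.png',cv2.resize(a,(800,600),interpolation=cv2.INTER_CUBIC))
E
```

```text
[ 0.51103213 -0.08952517  0.0482601 ] 3.9 [-1.09337042  0.52295241  0.44205084] [[-0.03971936 -0.03313356  0.0482601 ]]
```

View pics/w3b.png

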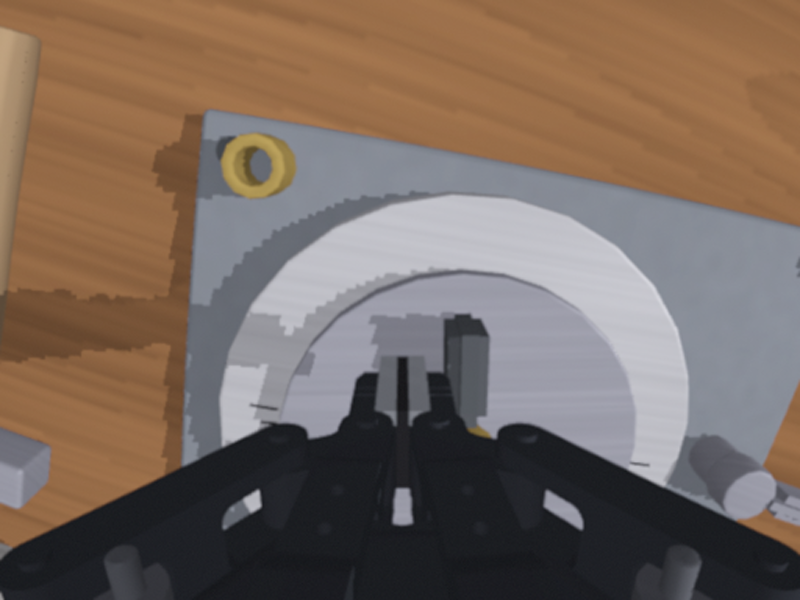

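The right edge of the finger, at about (452,390), is almost touching the lug's face at (445,390), and there is no contact force yet. Next come the arc rows.

```bash
python3 - <<'E'
from fit import *
for d in (6,2,-2,-6,-10,-14,-18,-22,-26,-30): go(*dialpt(d,.045,.024,.048))
E
```

```text
world [ 0.5079 -0.0854  0.048 ] shift [0.0016 0.0046 0.0001] yaw 4.5 q7 2.19
world [ 0.5056 -0.0826  0.048 ] shift [0.0029 0.0079 0.0001] yaw 8.5 q7 2.19
world [ 0.5035 -0.0798  0.048 ] shift [0.004  0.0113 0.0001] yaw 12.5 q7 2.19
world [ 0.5016 -0.0767  0.048 ] shift [0.0048 0.0148 0.0002] yaw 16.5 q7 2.19
world [ 0.4999 -0.0736  0.048 ] shift [0.0054 0.0183 0.0002] yaw 20.5 q7 2.19
world [ 0.4985 -0.0704  0.048 ] shift [0.0057 0.0218 0.0002] yaw 24.5 q7 2.19
world [ 0.4973 -0.067   0.048 ] shift [0.0058 0.0254 0.0002] yaw 28.5 q7 2.19
world [ 0.4963 -0.0636  0.048 ] shift [0.0057 0.0289 0.0002] yaw 32.5 q7 2.19
world [ 0.4955 -0.0601  0.048 ] shift [0.0053 0.0325 0.0002] yaw 36.5 q7 2.19
world [ 0.495  -0.0566  0.048 ] shift [0.0047 0.036  0.0002] yaw 40.5 q7 2.19
```

Emit:
{"method": "play_rows", "body": {"series": [[[0.0016, 0.0046, 0], 4.5], [[0.0029, 0.0079, 0], 8.5], [[0.004, 0.0113, 0], 12.5], [[0.0048, 0.0148, 0], 16.5], [[0.0054, 0.0183, 0], 20.5]]}}

```text
t: 4.45
tool_pos: [0.4999, -0.0735, 0.0482]
orientation: [-0.002, 0.019, 1.0, -0.0]
force: [0.3, -1.0, -0.4]
grip_width: -0.0001
```

```bash
python3 - <<'E'
from fit import *
s=manip.get_state();print(s['force'],s['moment'])
shot('top','t1')
for d in (-14,-18,-22,-26,-30): go(*dialpt(d,.045,.024,.048))
E
```

```text
[ 0.31155398 -0.9595553  -0.40712313] [ 0.04647319  0.01544716 -0.04607909]
world [ 0.4985 -0.0704  0.048 ] shift [0.0012 0.0024 0.0001] yaw 3.6 q7 1.87
world [ 0.4973 -0.067   0.048 ] shift [0.0025 0.0057 0.0001] yaw 7.6 q7 1.87
world [ 0.4963 -0.0636  0.048 ] shift [0.0037 0.009  0.0001] yaw 11.6 q7 1.87
world [ 0.4955 -0.0601  0.048 ] shift [0.0046 0.0125 0.0001] yaw 15.6 q7 1.87
world [ 0.495  -0.0566  0.048 ] shift [0.0052 0.016  0.0001] yaw 19.6 q7 1.87
```

Emit:
{"method": "play_rows", "body": {"series": [[[0.0012, 0.0027, 0], 3.6], [[0.0025, 0.0057, 0], 7.6], [[0.0037, 0.009, 0], 11.6], [[0.0046, 0.0125, 0], 15.6], [[0.0052, 0.016, 0], 19.6]]}}

```text
t: 5.0
tool_pos: [0.4951, -0.0566, 0.0482]
orientation: [-0.002, 0.191, 0.982, -0.0]
force: [-0.9, 0.5, -0.4]
grip_width: -0.0
```

```bash
python3 - <<'E'
from fit import *
s=manip.get_state();print(s['force'],s['moment'])
shot('top','t2')
a=cv2.imread('pics/t2.png')[160:265,185:330]
cv2.imwrite('pics/t2c.png',cv2.resize(a,None,fx=5.4,fy=5.4,interpolation=cv2.INTER_CUBIC))
E
```

```text
[-0.94707737  0.50972601 -0.42775958] [-0.00580697  0.00098404  0.01527824]
```

View pics/t2c.png

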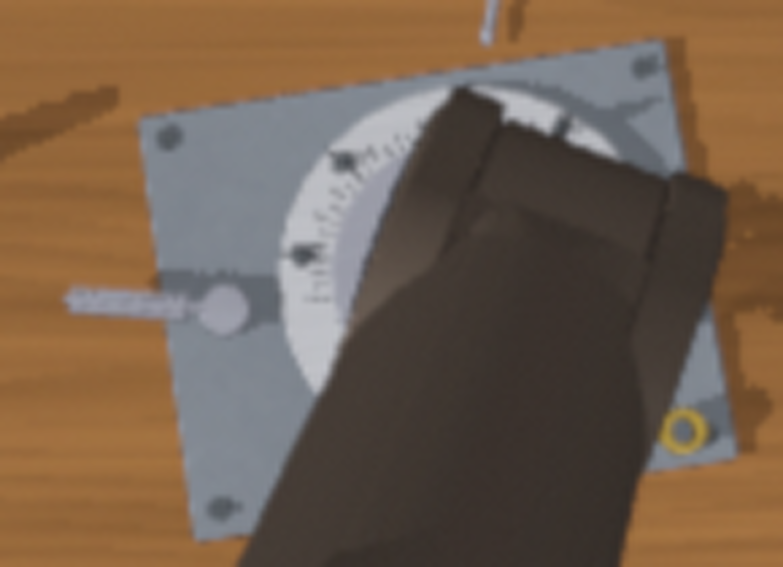

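The arm hides the dial from the top camera, so I'll measure the lug from depth instead (points at its top height).

```bash
cat >> fit.py <<'E'
def lug(fn):
    o=load(fn); v,u=np.mgrid[0:384,0:512]; uv=np.c_[u.ravel(),v.ravel()]
    ok=o['d'].ravel()>0; uv=uv[ok]; h=head(world(o,uv)); r=np.hypot(h[:,0],h[:,1])
    g=o['p'][uv[:,1],uv[:,0]].astype(int)
    m=(abs(h[:,2]-.064)<.004)&(r>.02)&(r<.066)&(h[:,0]<.005)
    q=h[m]; 
    if len(q)<10: print(fn,'lug px',len(q)); return
    c=q[:,:2].mean(0); ax=np.linalg.svd(q[:,:2]-c)[2][0]; ax*=np.sign(ax@c)
    print(fn,'n',len(q),'c',c.round(4),'r',np.hypot(*c).round(4),'dir by centre',np.degrees(np.arctan2(-c[1],-c[0])).round(2),'by axis',np.degrees(np.arctan2(-ax[1],-ax[0])).round(2),'z',np.median(q[:,2]).round(4),'ext',(np.ptp((q[:,:2]-c)@ax)).round(4))
E
python3 - <<'E'
from fit import *
shot('wrist','w4');shot('scene','s4')
for f in ('top0','sc0','w1','w2','w3','w4','s4'): lug(f)
E
```

```text
top0 n 31 c [-0.0401 -0.0088] r 0.0411 dir by centre 12.35 by axis 15.59 z 0.0625 ext 0.033
sc0 n 61 c [-0.0382 -0.0128] r 0.0403 dir by centre 18.54 by axis 9.02 z 0.0629 ext 0.0363
w1 n 239 c [-0.0404 -0.0088] r 0.0414 dir by centre 12.34 by axis 12.06 z 0.0628 ext 0.0342
w2 n 386 c [-0.0413 -0.0093] r 0.0423 dir by centre 12.72 by axis 11.56 z 0.0627 ext 0.0338
w3 n 693 c [-0.0423 -0.0096] r 0.0433 dir by centre 12.85 by axis 11.52 z 0.0627 ext 0.0345
w4 n 49 c [-0.0564 -0.013 ] r 0.0579 dir by centre 13.01 by axis -58.71 z 0.0626 ext 0.0085
s4 n 51 c [-0.0383 -0.0122] r 0.0402 dir by centre 17.72 by axis 8.29 z 0.0641 ext 0.0335
```

```bash
python3 - <<'E'
from fit import *
s=manip.get_state();print(s['tool_pos'],head(s['tool_pos']))
a=cv2.imread('pics/w4.png');b=cv2.imread('pics/s4.png')[150:270,160:320];
c=np.hstack([cv2.resize(a,(440,330)),cv2.resize(b,(355,266))[:,:].copy() if 0 else cv2.copyMakeBorder(cv2.resize(b,(355,266),interpolation=cv2.INTER_CUBIC),0,64,0,0,cv2.BORDER_CONSTANT)])
cv2.imwrite('pics/m4.png',c)
E
```

```text
[ 0.49513201 -0.05644849  0.04813979] [[-0.0508482   0.00183827  0.04813979]]
```

View pics/m4.png

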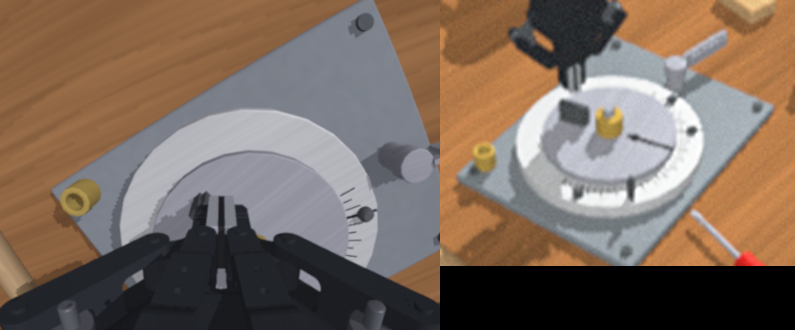

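The dial hasn't moved: the lug and index are still where they were, so the fingertip passed over the lug. I'll measure the true tip height from the scene depth.

```bash
python3 - <<'E'
from fit import *
o=load('s4'); s=manip.get_state()
v,u=np.mgrid[150:200,195:240]; uv=np.c_[u.ravel(),v.ravel()]; h=head(world(o,uv))
# points near TCP and above the dial
g=head(s['tool_pos'])[0]
m=(abs(h[:,0]-g[0])<.03)&(abs(h[:,1]-g[1])<.03)&(h[:,2]>.045)
q=h[m];k=np.argsort(q[:,2]);print(len(q));
for r in range(v.shape[0]):
    row=h.reshape(50,45,3)[r]; mm=m.reshape(50,45)[r]
    if mm.any(): print(150+r,row[mm].mean(0).round(3),mm.sum(), uv.reshape(50,45,2)[r][mm][[0,-1],0])
print(proj(o,H(p0,[g])), proj(o,H(p0,[g+[0,0,.02]])))
ci=camera_info('wrist'); w=load('w4')
print('tcp in wrist px',proj(w,[s['tool_pos']])/.64, 'fingers px depth', [ (x,y,float(w['d'][y,x].round(4)), head(world(w,[(x,y)])).round(3)) for x,y in ((248,228),(264,228),(238,232),(276,232))])
E
```

```text
838
150 [-0.03  -0.005  0.203] 10 [200 234]
151 [-0.029 -0.002  0.198] 13 [200 235]
152 [-0.024  0.001  0.195] 11 [216 234]
153 [-0.026  0.001  0.192] 12 [216 233]
154 [-0.033 -0.004  0.189] 18 [200 233]
155 [-0.034 -0.004  0.186] 23 [201 233]
156 [-0.041 -0.005  0.181] 26 [200 232]
157 [-0.038 -0.002  0.178] 25 [208 235]
158 [-0.038 -0.003  0.175] 25 [208 233]
159 [-0.039 -0.006  0.174] 22 [208 230]
160 [-0.039 -0.008  0.173] 21 [208 229]
161 [-0.039 -0.008  0.17 ] 22 [207 229]
162 [-0.038 -0.006  0.166] 23 [208 235]
163 [-0.038 -0.002  0.161] 25 [208 235]
164 [-0.039 -0.004  0.159] 25 [207 234]
165 [-0.038 -0.003  0.155] 23 [208 234]
166 [-0.039 -0.003  0.152] 26 [207 235]
167 [-0.038 -0.     0.148] 27 [208 235]
168 [-0.039  0.001  0.144] 26 [203 234]
169 [-0.038  0.003  0.14 ] 26 [204 235]
170 [-0.041  0.     0.137] 27 [204 234]
171 [-0.042  0.     0.134] 26 [205 233]
172 [-0.044 -0.001  0.131] 28 [206 233]
173 [-0.043 -0.001  0.129] 26 [207 232]
174 [-0.043 -0.002  0.126] 24 [208 231]
175 [-0.045 -0.007  0.125] 18 [209 226]
176 [-0.044 -0.01   0.125] 17 [209 225]
177 [-0.044 -0.0
[... 513 characters left out ...]
 -0.004  0.078] 7 [217 223]
191 [-0.045 -0.007  0.076] 2 [218 219]
194 [-0.053 -0.012  0.066] 3 [214 216]
195 [-0.05  -0.009  0.062] 8 [213 223]
196 [-0.044 -0.012  0.064] 11 [213 223]
197 [-0.037 -0.009  0.062] 14 [214 231]
198 [-0.037 -0.014  0.062] 13 [214 226]
199 [-0.038 -0.015  0.059] 14 [211 226]
[[219.5259355  196.59400984]] [[219.10980306 190.46900249]]
tcp in wrist px [[398.5430698  358.93604415]] fingers px depth [(248, 228, 0.18780000507831573, array([[-0.051, -0.003,  0.039]])), (264, 228, 0.18870000541210175, array([[-0.046,  0.005,  0.038]])), (238, 232, 0.17149999737739563, array([[-0.057, -0.005,  0.055]])), (276, 232, 0.18880000710487366, array([[-0.04 ,  0.01 ,  0.039]]))]
```

```bash
python3 - <<'E'
from fit import *
s=manip.get_state()
for f in ('w4','w3'):
    w=load(f); Ti=np.array(camera_info('wrist')['tool_from_camera'])
    d=w['d']; print(f)
    for y in range(222,262,3):
        uv=np.array([(x,y) for x in (236,246,252,257,262,268,278)]); pts=world(w,uv); c=np.linalg.inv(w['T']); t=(pts@c[:3,:3].T+c[:3,3])@Ti[:3,:3].T+Ti[:3,3]
        print(y,[tuple((a*1000).round().astype(int).tolist()) for a in t])
E
```

```text
w4
222 [(1, -12, 9), (1, -6, 9), (1, -2, 9), (1, 0, 9), (1, 3, 9), (1, 7, 8), (1, 13, 9)]
225 [(-1, -12, 10), (-2, -6, 10), (-1, -2, 9), (-1, 0, 8), (-1, 3, 9), (-2, 7, 10), (-1, 13, 9)]
228 [(-1, -12, 4), (-3, -6, 9), (-4, -2, 10), (-4, 0, 10), (-3, 3, 9), (-3, 7, 9), (-3, 13, 9)]
231 [(0, -11, -3), (12, -5, -31), (12, -2, -30), (12, 1, -30), (12, 3, -31), (12, 6, -31), (-5, 13, 9)]
234 [(0, -11, -8), (12, -4, -34), (13, -2, -35), (12, 1, -35), (12, 3, -34), (12, 5, -34), (-7, 13, 10)]
237 [(0, -11, -10), (12, -4, -38), (12, -2, -38), (12, 1, -38), (13, 3, -38), (12, 5, -38), (-9, 13, 10)]
240 [(8, -9, -33), (12, -4, -41), (13, -2, -42), (12, 1, -41), (12, 3, -41), (12, 5, -40), (9, 10, -33)]
243 [(8, -9, -36), (12, -4, -43), (12, -2, -43), (12, 1, -44), (13, 3, -44), (12, 5, -43), (8, 10, -35)]
246 [(9, -9, -39), (12, -4, -47), (12, -2, -45), (12, 1, -45), (12, 3, -47), (13, 5, -48), (8, 10, -39)]
249 [(9, -8, -43), (12, -4, -49), (12, -1, -49), (13, 1, -50), (12, 3, -50), (12, 5, -49), (9, 10, -42)]
252 [(8, -8, -44), (12, -4, -52), (13, -1, -53), (13, 1, -53), (13, 3, -53), (13, 
[... 1069 characters left out ...]
4), (13, -2, -45), (12, 1, -44), (12, 3, -44), (12, 5, -44), (8, 10, -35)]
246 [(8, -9, -38), (70, 1, -165), (12, -2, -47), (12, 1, -46), (12, 3, -47), (12, 5, -47), (9, 10, -40)]
249 [(8, -8, -42), (12, -4, -49), (13, -1, -50), (13, 1, -50), (12, 3, -49), (12, 5, -48), (8, 10, -41)]
252 [(8, -8, -44), (13, -4, -53), (13, -1, -53), (12, 1, -51), (12, 3, -51), (13, 5, -53), (8, 9, -44)]
255 [(9, -8, -48), (13, -4, -55), (12, -1, -54), (13, 1, -55), (13, 2, -55), (12, 5, -55), (8, 9, -47)]
258 [(8, -8, -50), (13, -4, -58), (12, -1, -57), (13, 1, -58), (12, 2, -57), (12, 5, -57), (8, 9, -50)]
261 [(9, -8, -53), (12, -4, -59), (13, -1, -60), (13, 1, -60), (12, 2, -59), (12, 5, -59), (8, 9, -51)]
```

The scene and wrist depths agree: with the fingers shut, their real end sits about 28 mm short of the reported TCP, so the tip was at roughly z 0.076, above the lug. That explains the lack of contact. I'll go back beside the lug and descend to TCP z ≈ 0.019.

```bash
python3 - <<'E'
from fit import *
go(*dialpt(11.5,.045,.040,.05)); go(*dialpt(11.5,.045,.040,.02))
E
```

```text
world [ 0.5167 -0.1039  0.05  ] shift [-0.0376 -0.0361 -0.0019] yaw -41.3 q7 1.57
world [ 0.5167 -0.1039  0.02  ] shift [-0.0377 -0.036   0.0281] yaw -41.3 q7 1.57
```

Emit:
{"method": "play_rows", "body": {"series": [[[-0.008, -0.008, -0.002], -8.3], [[-0.016, -0.015, -0.002], -16.6], [[-0.024, -0.022, -0.002], -24.9], [[-0.032, -0.03, -0.002], -33.2], [[-0.0377, -0.036, -0.002], -41.3]]}}

```text
t: 5.65
tool_pos: [0.5171, -0.1051, 0.0502]
orientation: [-0.002, -0.173, 0.985, 0.0]
force: [-0.6, -0.1, 0.1]
grip_width: 0.0
```

Emit:
{"method": "play_rows", "body": {"series": [[[0, 0, 0.01], 0], [[0, 0, 0.02], 0], [[0, 0, 0.026], 0], [[0, 0, 0.03], 0], [[0, 0, 0.03], 0]]}}

```text
t: 6.15
tool_pos: [0.5164, -0.1045, 0.0193]
orientation: [-0.002, -0.173, 0.985, 0.0]
force: [-0.7, -1.0, 0.2]
grip_width: -0.0002
```

```bash
python3 - <<'E'
from fit import *
s=shot('wrist','w5');shot('scene','s5');print(s['t'],s['force'],head(s['tool_pos']));lug('w5')
for f in ('w5','s5'):
    o=load(f);print((proj(o,[s['tool_pos']])).round())
a=cv2.imread('pics/w5.png');b=cv2.imread('pics/s5.png')[150:270,160:320];
cv2.imwrite('pics/m5.png',np.hstack([cv2.resize(a,(440,330)),cv2.copyMakeBorder(cv2.resize(b,(355,266),interpolation=cv2.INTER_CUBIC),0,64,0,0,cv2.BORDER_CONSTANT)]))
for d in (8,4,0,-4,-8): go(*dialpt(d,.045,.021,.019))
E
```

```text
6.15 [-0.73944566 -0.95845514  0.22025646] [[-0.03650489 -0.04873355  0.01931314]]
w5 n 708 c [-0.0493 -0.0173] r 0.0523 dir by centre 19.37 by axis 97.04 z 0.0626 ext 0.0387
[[255. 228.]]
[[212. 219.]]
world [ 0.5083 -0.0838  0.019 ] shift [0.001  0.0227 0.0011] yaw 3.9 q7 2.25
world [ 0.5061 -0.0811  0.019 ] shift [0.0021 0.026  0.0011] yaw 7.9 q7 2.25
world [ 0.5041 -0.0782  0.019 ] shift [0.003  0.0293 0.0011] yaw 11.9 q7 2.25
world [ 0.5023 -0.0753  0.019 ] shift [0.0037 0.0327 0.0011] yaw 15.9 q7 2.25
world [ 0.5007 -0.0722  0.019 ] shift [0.0041 0.0362 0.0011] yaw 19.9 q7 2.25
```

View pics/m5.png

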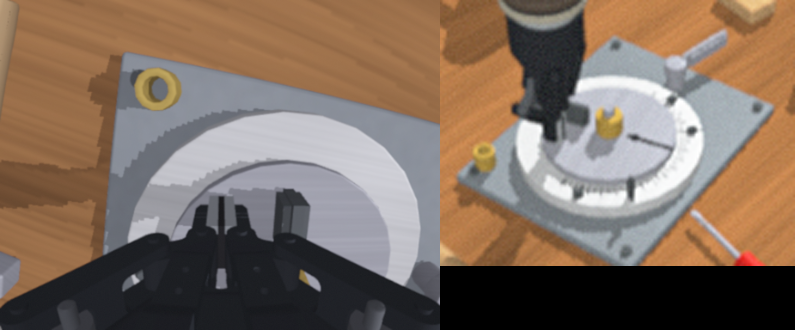

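The tip is now down beside the lug, with the lug at (290,215) just right of the fingers. I'll push along the arc and track the lug by depth.

Emit:
{"method": "play_rows", "body": {"series": [[[0.0005, 0.011, 0], 2], [[0.001, 0.0225, 0], 3.9], [[0.0021, 0.026, 0], 7.9], [[0.003, 0.0293, 0], 11.9], [[0.0037, 0.0327, 0], 15.9]]}}

```text
t: 6.75
tool_pos: [0.5031, -0.076, 0.0207]
orientation: [-0.001, -0.034, 0.999, -0.001]
force: [1.2, -2.5, -1.4]
grip_width: -0.0002
```

```bash
python3 - <<'E'
from fit import *
s=shot('wrist','w6');shot('scene','s6');print(s['t'],s['force'],s['moment'],head(s['tool_pos']));lug('w6');lug('s6')
for d in (-8,-12,-16,-20,-24): go(*dialpt(d,.045,.021,.019))
E
```

```text
6.75 [ 1.15946706 -2.48688252 -1.44814589] [-0.66326672 -0.28751649 -0.00655291] [[-0.0456878  -0.01858935  0.02065516]]
w6 n 1135 c [-0.0521 -0.0059] r 0.0525 dir by centre 6.48 by axis 73.59 z 0.0629 ext 0.0422
s6 n 63 c [-0.0358 -0.0115] r 0.0376 dir by centre 17.82 by axis 69.48 z 0.0632 ext 0.0451
world [ 0.5007 -0.0722  0.019 ] shift [0.0018 0.0032 0.0015] yaw 4.0 q7 1.99
world [ 0.4994 -0.069   0.019 ] shift [0.003  0.0065 0.0015] yaw 8.0 q7 1.99
world [ 0.4983 -0.0657  0.019 ] shift [0.0039 0.0098 0.0015] yaw 12.0 q7 1.99
world [ 0.4974 -0.0624  0.019 ] shift [0.0045 0.0132 0.0015] yaw 16.0 q7 1.99
world [ 0.4967 -0.059   0.019 ] shift [0.005  0.0167 0.0015] yaw 20.0 q7 1.99
```

Contact is made, at about 3 N. I'll carry on along the arc.

Emit:
{"method": "play_rows", "body": {"series": [[[0.0018, 0.0032, 0.001], 4], [[0.003, 0.0065, 0.001], 8], [[0.0039, 0.0098, 0.001], 12], [[0.0045, 0.0132, 0.001], 16], [[0.005, 0.0167, 0.001], 20]]}}

```text
t: 7.35
tool_pos: [0.4976, -0.0597, 0.0201]
orientation: [-0.0, 0.14, 0.99, -0.001]
force: [2.4, -3.5, 0.7]
grip_width: -0.0001
```

```bash
python3 - <<'E'
from fit import *
s=shot('wrist','w7');print(s['t'],s['force'],s['moment'],head(s['tool_pos']))
for d in (-27,-30,-33): go(*dialpt(d,.045,.021,.02))
# lug in tool frame: high points right of the finger
for f in ('w5','w6','w7'):
    o=load(f); Ti=np.array(camera_info('wrist')['tool_from_camera']); v,u=np.mgrid[170:300,256:400]; uv=np.c_[u.ravel(),v.ravel()]; W=world(o,uv); c=np.linalg.inv(o['T']); t=(W@c[:3,:3].T+c[:3,3])@Ti[:3,:3].T+Ti[:3,3]
    m=(abs(W[:,2]-.0627)<.003)&(t[:,0]>14-40)&(t[:,0]<45); q=t[m]
    if len(q)<20: print(f,len(q)); continue
    h=head(W[m]); k=np.median(q[:,1]); k=abs(q[:,1]-k)<.01; 
    print(f,k.sum(),q[k].min(0).round(4),q[k].max(0).round(4))
E
```

```text
7.35 [ 2.39268161 -3.51514806  0.7349907 ] [-0.77170723 -0.34786403 -0.02814161] [[-0.04884346 -0.00172675  0.02007222]]
world [ 0.4964 -0.0564  0.02  ] shift [ 0.0016  0.002  -0.0001] yaw 2.7 q7 1.7
world [ 0.4962 -0.0538  0.02  ] shift [ 0.0026  0.0044 -0.0001] yaw 5.7 q7 1.7
world [ 0.4961 -0.0512  0.02  ] shift [ 0.0034  0.0069 -0.0001] yaw 8.7 q7 1.7
w5 581 [-0.0033  0.0322 -0.0456] [ 0.0144  0.0447 -0.0403]
w6 704 [-0.0078  0.01   -0.0449] [ 0.0158  0.0273 -0.0391]
w7 697 [-0.0065  0.01   -0.0456] [ 0.015   0.0277 -0.0397]
```

Emit:
{"method": "play_rows", "body": {"series": [[[0.001, 0.001, 0], 1.5], [[0.0016, 0.002, 0], 2.7], [[0.0026, 0.0044, 0], 5.7], [[0.0034, 0.0069, 0], 8.7], [[0.0034, 0.0069, 0], 8.7]]}}

```text
t: 7.9
tool_pos: [0.496, -0.051, 0.0199]
orientation: [-0.0, 0.216, 0.976, -0.001]
force: [-0.1, -1.2, 0.9]
grip_width: 0.0001
```

```bash
python3 - <<'E'
from fit import *
s=shot('scene','s8');print(s['t'],s['force'],head(s['tool_pos']))
for d in (-34,-37,-40): go(*dialpt(d,.045,.021,.02))
# index line: dark pixels on the dial face in scene & top views
for f in ('sc0','s8','top0'):
    o=load(f); g=cv2.cvtColor(o['p'],cv2.COLOR_RGB2GRAY)
    best=[]
    for a in np.arange(-60,30,.5):
        P=np.array([pol(r,a,.040) for r in np.linspace(.034,.070,30)]); uv=proj(o,H(p0,P)).astype(np.float32)
        best.append((cv2.remap(g,uv[:,:1],uv[:,1:],cv2.INTER_LINEAR).mean(),a))
    print(f,sorted(best)[:4],np.median([b[0] for b in best]))
E
```

```text
7.9 [-0.06478835 -1.24922892  0.8566168 ] [[-0.04919786  0.00711603  0.0199221 ]]
world [ 0.4961 -0.0503  0.02  ] shift [ 0.0002  0.0006 -0.0001] yaw 1.1 q7 1.57
world [ 0.4962 -0.0477  0.02  ] shift [ 0.0012  0.003  -0.0001] yaw 4.1 q7 1.57
world [ 0.4964 -0.0452  0.02  ] shift [ 0.002   0.0055 -0.0001] yaw 7.1 q7 1.57
sc0 [(np.float64(120.6), np.float64(9.0)), (np.float64(121.43333333333334), np.float64(9.5)), (np.float64(121.5), np.float64(8.5)), (np.float64(124.0), np.float64(8.0))] 192.51666666666665
s8 [(np.float64(98.93333333333334), np.float64(-35.0)), (np.float64(99.3), np.float64(-34.5)), (np.float64(102.4), np.float64(-35.5)), (np.float64(103.5), np.float64(-34.0))] 201.0
top0 [(np.float64(86.7), np.float64(10.0)), (np.float64(87.73333333333333), np.float64(10.5)), (np.float64(87.86666666666666), np.float64(9.5)), (np.float64(91.23333333333333), np.float64(11.0))] 145.83333333333334
```

```bash
cat >> fit.py <<'E'
from scipy.signal import find_peaks
def prof(o,p,rr,z,A):
    g=cv2.cvtColor(o['p'],cv2.COLOR_RGB2GRAY).astype(np.float32); out=[]
    P=np.array([pol(r,a,z) for a in A for r in rr]); uv=proj(o,H(p,P)).astype(np.float32)
    return cv2.remap(g,uv[:,:1],uv[:,1:],cv2.INTER_CUBIC).reshape(len(A),-1).mean(1)
def peaks(f,p,rr,z,lo=-85,hi=85,prom=10):
    A=np.arange(lo,hi,.1); v=prof(load(f),p,rr,z,A); k=find_peaks(-v,prominence=prom)[0]; return [(round(A[i],1),int(v[i])) for i in k]
E
python3 - <<'E'
from fit import *
for f in ('w1','s8'):
    print(f); 
    for rr in (np.linspace(.0765,.080,5),np.linspace(.080,.0835,5)): print(peaks(f,p0,rr,.03))
    print(peaks(f,p0,np.linspace(.035,.070,20),.04,-60,40,30))
E
```

```text
w1
[(np.float64(-79.5), 122), (np.float64(-74.7), 104), (np.float64(-69.6), 123), (np.float64(-64.7), 127), (np.float64(-59.8), 125), (np.float64(-54.9), 126), (np.float64(-49.8), 128), (np.float64(-44.9), 132), (np.float64(-40.1), 126), (np.float64(-35.1), 132), (np.float64(-30.1), 133), (np.float64(-24.8), 139), (np.float64(-15.4), 148), (np.float64(-10.3), 146), (np.float64(-5.2), 145), (np.float64(-0.4), 141), (np.float64(4.5), 143), (np.float64(9.5), 93), (np.float64(14.6), 145), (np.float64(19.6), 146), (np.float64(24.5), 145), (np.float64(29.6), 142), (np.float64(34.7), 142), (np.float64(39.6), 100), (np.float64(44.6), 145), (np.float64(49.6), 144), (np.float64(54.6), 145), (np.float64(59.8), 141), (np.float64(64.7), 150), (np.float64(69.9), 146), (np.float64(74.8), 99), (np.float64(79.8), 144)]
[(np.float64(-79.6), 110), (np.float64(-74.6), 68), (np.float64(-69.7), 102), (np.float64(-64.6), 108), (np.float64(-59.7), 107), (np.float64(-54.8), 108), (np.float64(-49.9), 110), (np.float64(-44.9), 119), (np.float64(-40.0), 85), (np.float64(-35.1), 127), (np.float64(-30.0), 129), (
[... 570 characters left out ...]
5)]
s8
[(np.float64(-74.6), 143), (np.float64(-69.2), 149), (np.float64(-59.3), 148), (np.float64(-55.4), 151), (np.float64(-50.4), 149), (np.float64(-37.5), 67), (np.float64(-29.7), 156), (np.float64(19.0), 227), (np.float64(39.0), 217), (np.float64(53.5), 227), (np.float64(72.0), 178)]
[(np.float64(-74.4), 120), (np.float64(-69.8), 142), (np.float64(-64.7), 146), (np.float64(-60.0), 143), (np.float64(-54.9), 145), (np.float64(-50.6), 152), (np.float64(-38.4), 64), (np.float64(-30.4), 165), (np.float64(-20.7), 216), (np.float64(-16.4), 209), (np.float64(-10.7), 223), (np.float64(18.9), 223), (np.float64(38.3), 199), (np.float64(49.1), 225), (np.float64(72.9), 143)]
[(np.float64(-34.8), 88)]
```

The scale ticks show my head pose is good to about 0.4°. The index is at roughly -34.8°. I'll nudge to about -38°, then back off and measure from above.

Emit:
{"method": "play_rows", "body": {"series": [[[0.0006, 0.0015, 0], 2], [[0.0012, 0.003, 0], 4], [[0.0012, 0.003, 0], 4], [[-0.001, -0.009, 0], 4], [[-0.003, -0.021, 0], 4]]}}

```text
t: 8.45
tool_pos: [0.4895, -0.0717, 0.0199]
orientation: [-0.001, 0.248, 0.969, -0.0]
force: [-0.4, -0.6, -0.3]
grip_width: -0.0
```

Emit:
{"method": "play_rows", "body": {"series": [[[0.01, 0, -0.045], 0], [[0.02, 0, -0.09], 0], [[0.025, 0.01, -0.135], 0], [[0.025, 0.02, -0.18], 0], [[0.025, 0.02, -0.185], 0]]}}

```text
t: 8.95
tool_pos: [0.4803, -0.0422, 0.2096]
orientation: [0.003, 0.248, 0.969, 0.001]
force: [-0.1, -0.4, -0.3]
grip_width: -0.0001
```

Emit:
{"method": "play_rows", "body": {"series": [[[0, 0, 0], 0], [[0, 0, 0], 0]]}}

```text
t: 9.15
tool_pos: [0.4799, -0.043, 0.2093]
orientation: [0.003, 0.248, 0.969, 0.002]
force: [-0.3, 0.6, -0.5]
grip_width: -0.0
```

```bash
cat >> fit.py <<'E'
def measure(f,p=None):
    """refine the head pose on the 5 deg ticks of the ring, then read the index line against the pin's line"""
    o=load(f); p=p0 if p is None else p; A=np.arange(-80,81,5.)
    A=A[~np.isin(A,[-40,-75,40,75])]; rr=np.linspace(.0775,.083,5)
    def cost(q): return prof(o,q,rr,.03,A).mean()-.5*prof(o,q,rr,.03,A+1.8).mean()-.5*prof(o,q,rr,.03,A-1.8).mean()
    from scipy.optimize import minimize
    b=min((minimize(cost,p+np.r_[dx,dy,dw],method='Nelder-Mead',options=dict(initial_simplex=p+np.r_[dx,dy,dw]+np.array([[0,0,0],[.001,0,0],[0,.001,0],[0,0,.005]]))) for dx in (-.001,.001) for dy in (-.001,.001) for dw in (-.01,0.,.01)),key=lambda r:r.fun)
    print(f,'pose',b.x.round(4),'cost',round(b.fun,1),'ticks',[t[0] for t in peaks(f,b.x,rr,.03,-85,0)])
    for lo,hi in ((.034,.050),(.050,.062),(.060,.071),(.035,.071)): print('index',lo,hi,peaks(f,b.x,np.linspace(lo,hi,20),.04,-60,30,30))
    return b.x
E
python3 - <<'E'
from fit import *
s=shot('wrist','w9');shot('scene','s9');shot('top','t9');print(s['t'],s['force'],head(s['tool_pos']))
measure('w1');measure('w9')
print('scene',peaks('s9',p0,np.linspace(.035,.070,20),.04,-60,40,30))
E
```

```text
9.15 [-0.33492747  0.57369643 -0.49401758] [[-0.06406742  0.01731336  0.20928934]]
w1 pose [ 0.5464 -0.0522  0.1474] cost -33.3 ticks [np.float64(-80.2), np.float64(-75.1), np.float64(-70.1), np.float64(-65.0), np.float64(-60.0), np.float64(-55.1), np.float64(-50.1), np.float64(-45.0), np.float64(-40.1), np.float64(-35.0), np.float64(-29.9), np.float64(-24.8), np.float64(-20.0), np.float64(-15.0), np.float64(-9.9), np.float64(-4.9)]
index 0.034 0.05 [(np.float64(11.2), 33)]
index 0.05 0.062 [(np.float64(11.1), 34)]
index 0.06 0.071 [(np.float64(11.1), 33)]
index 0.035 0.071 [(np.float64(11.1), 34)]
w9 pose [ 0.5468 -0.0526  0.1551] cost -21.9 ticks [np.float64(-48.9), np.float64(-10.2), np.float64(-5.2)]
index 0.034 0.05 [(np.float64(-37.5), 44)]
index 0.05 0.062 [(np.float64(-21.7), 41)]
index 0.06 0.071 [(np.float64(-39.5), 39)]
index 0.035 0.071 [(np.float64(-37.4), 43)]
scene [(np.float64(-38.3), 85)]
```

Emit:
{"method": "play_rows", "body": {"series": [[[-0.03, 0.01, 0], 0], [[-0.06, 0.02, 0], 0], [[-0.1, 0.03, 0], 0], [[-0.1, 0.03, 0], 0], [[-0.1, 0.03, 0], 0]]}}

```text
t: 9.8
tool_pos: [0.5809, -0.0655, 0.207]
orientation: [0.0, 0.249, 0.968, -0.0]
force: [-0.8, 0.1, -0.3]
grip_width: 0.0002
```

```bash
python3 - <<'E'
from fit import *
np.save('pose.npy',[.5464,-.0522,.1474]); 
import fit; fit.p0=np.load('pose.npy')
s=shot('wrist','w10');print(s['t'],head(s['tool_pos']))
measure('w10',fit.p0)
print('scene',[peaks(f,fit.p0,np.linspace(.035,.070,20),.04,-60,40,30) for f in ('sc0','s8','s9')])
print(proj(load('w10'),H(fit.p0,[pol(.0905,-40,.03),pol(.035,-40,.04)]))/.64)
E
```

```text
9.8 [[ 0.03217833 -0.01823595  0.2069582 ]]
w10 pose [ 0.5465 -0.0522  0.146 ] cost -40.2 ticks [np.float64(-80.0), np.float64(-75.0), np.float64(-70.1), np.float64(-65.0), np.float64(-60.0), np.float64(-54.9), np.float64(-50.0), np.float64(-45.0), np.float64(-40.0), np.float64(-35.0), np.float64(-29.9), np.float64(-25.0), np.float64(-20.0), np.float64(-15.0), np.float64(-10.0), np.float64(-5.0)]
index 0.034 0.05 [(np.float64(-37.8), 37)]
index 0.05 0.062 [(np.float64(-37.7), 37)]
index 0.06 0.071 [(np.float64(-37.8), 41)]
index 0.035 0.071 [(np.float64(-37.8), 38)]
scene [[(np.float64(9.8), 113)], [(np.float64(-34.6), 89)], [(np.float64(-38.2), 87)]]
[[388.67123297 330.56087938]
 [391.57527864 259.11811356]]
```

The index reads -37.8° against a scale that fits to within 0.1°, so 2.2° remain. The scene camera reads 0.4° low, so its target reading is about -40.4.

```bash
python3 - <<'E'
from fit import *
h=head([.4962,-.0478,.02])[0]; a=np.radians(37.8); x=np.cos(a)*h[0]-np.sin(a)*h[1]; y=np.sin(a)*h[0]+np.cos(a)*h[1]; print('r',-x,'s',-y)
go(*dialpt(-40,.045,.036,.205)); go(*dialpt(-40,.045,.036,.02))
E
```

```text
r 0.04591138410210108 s 0.02077365663116011
world [ 0.4892 -0.0593  0.205 ] shift [ 0.0826 -0.0388  0.0023] yaw 2.7 q7 1.39
world [ 0.4892 -0.0593  0.02  ] shift [ 0.0828 -0.0389  0.1873] yaw 2.7 q7 1.39
```

Emit:
{"method": "play_rows", "body": {"series": [[[0.03, -0.015, 0], 1], [[0.06, -0.029, 0], 2], [[0.083, -0.039, 0.02], 2.7], [[0.083, -0.039, 0.06], 2.7], [[0.083, -0.039, 0.1], 2.7]]}}

```text
t: 10.35
tool_pos: [0.4877, -0.0583, 0.1071]
orientation: [0.001, 0.271, 0.962, 0.001]
force: [1.4, 1.2, 0.7]
grip_width: -0.0001
```

Emit:
{"method": "play_rows", "body": {"series": [[[0, 0, 0.03], 0], [[0, 0, 0.06], 0], [[0, 0, 0.078], 0], [[0, 0, 0.085], 0], [[0, 0, 0.085], 0]]}}

```text
t: 10.85
tool_pos: [0.4869, -0.058, 0.0218]
orientation: [0.0, 0.271, 0.962, 0.001]
force: [-0.8, -0.2, 0.4]
grip_width: -0.0
```

```bash
python3 - <<'E'
from fit import *
s=shot('scene','s11');print(s['t'],s['tool_pos'],s['force'],peaks('s11',p0,np.linspace(.035,.070,20),.04,-60,40,30))
go(*dialpt(-38,.045,.0215,.02));go(*dialpt(-39.5,.045,.0208,.02));go(*dialpt(-40,.045,.0208,.02))
E
```

```text
10.85 [ 0.48686289 -0.05798255  0.02178062] [-0.82101245 -0.24857064  0.36362999] [(np.float64(-38.2), 90)]
world [ 0.4967 -0.0487  0.02  ] shift [-0.0028  0.0127  0.0026] yaw -1.9 q7 1.53
world [ 0.4971 -0.0468  0.02  ] shift [-0.0022  0.0146  0.0026] yaw -0.4 q7 1.53
world [ 0.4972 -0.0464  0.02  ] shift [-0.002   0.0149  0.0026] yaw 0.1 q7 1.53
```

Emit:
{"method": "play_rows", "body": {"series": [[[-0.002, 0.006, 0.001], 0], [[-0.002, 0.012, 0.001], 0], [[-0.002, 0.0135, 0.001], 0], [[-0.002, 0.0145, 0.001], 0], [[-0.002, 0.0145, 0.001], 0]]}}

```text
t: 11.4
tool_pos: [0.4971, -0.0468, 0.0218]
orientation: [0.001, 0.271, 0.962, 0.002]
force: [-1.1, -0.6, -0.1]
grip_width: 0.0001
```

```bash
python3 - <<'E'
from fit import *
s=shot('scene','s12');print(s['t'],s['tool_pos'],s['force'],peaks('s12',p0,np.linspace(.035,.070,20),.04,-60,40,30))
go(*dialpt(-40,.045,.0208,.02))
E
```

```text
11.4 [ 0.49712128 -0.04676586  0.02177511] [-1.07997766 -0.5671718  -0.09015873] [(np.float64(-39.5), 87)]
world [ 0.4972 -0.0464  0.02  ] shift [0.0001 0.0004 0.0017] yaw 0.1 q7 1.5
```

Emit:
{"method": "play_rows", "body": {"series": [[[0, 0.0004, 0], 0.3], [[0, 0.0007, 0], 0.6], [[0, 0.0007, 0], 0.6]]}}

```text
t: 11.75
tool_pos: [0.4971, -0.0463, 0.0216]
orientation: [0.001, 0.277, 0.961, 0.001]
force: [-1.6, -3.2, 0.8]
grip_width: 0.0003
```

```bash
python3 - <<'E'
from fit import *
s=shot('scene','s13');print(s['t'],s['tool_pos'],s['force'],peaks('s13',p0,np.linspace(.035,.070,20),.04,-60,40,30))
E
```

```text
11.75 [ 0.49706551 -0.04632666  0.02161572] [-1.57701517 -3.20486891  0.7523689 ] [(np.float64(-39.8), 88)]
```

Emit:
{"method": "play_rows", "body": {"series": [[[0, 0.0003, 0], 0], [[0, 0.0006, 0], 0], [[0, 0.0006, 0], 0]]}}

```text
t: 12.1
tool_pos: [0.4973, -0.0458, 0.0216]
orientation: [0.001, 0.277, 0.961, 0.002]
force: [-2.6, -1.8, 2.1]
grip_width: 0.0001
```

```bash
python3 - <<'E'
from fit import *
s=shot('scene','s14');print(s['t'],s['tool_pos'],s['force'],peaks('s14',p0,np.linspace(.035,.070,20),.04,-60,40,30))
E
```

```text
12.1 [ 0.49725607 -0.0457722   0.0215987 ] [-2.58387944 -1.78825116  2.12467602] [(np.float64(-40.4), 85)]
```

Scene reads -40.4, the target value. Backing off and verifying from above.

Emit:
{"method": "play_rows", "body": {"series": [[[0, -0.008, 0], 0], [[0, -0.018, 0], 0], [[0, -0.018, -0.045], 0], [[0, -0.018, -0.09], 0], [[-0.02, -0.01, -0.135], 0]]}}

```text
t: 12.65
tool_pos: [0.5055, -0.066, 0.1576]
orientation: [-0.001, 0.277, 0.961, 0.001]
force: [2.5, 0.2, -0.3]
grip_width: 0.0004
```

Emit:
{"method": "play_rows", "body": {"series": [[[-0.03, 0.015, -0.04], 0], [[-0.06, 0.03, -0.05], 0], [[-0.075, 0.04, -0.05], 0], [[-0.075, 0.04, -0.05], 0], [[-0.075, 0.04, -0.05], 0]]}}

```text
t: 13.15
tool_pos: [0.5893, -0.073, 0.2069]
orientation: [-0.002, 0.278, 0.961, 0.001]
force: [0.3, -0.1, -0.2]
grip_width: 0.0003
```

```bash
python3 - <<'E'
from fit import *
s=shot('wrist','w15');print(s['t'],s['tool_pos']);measure('w15')
o=load('w15'); v=[head(world(o,[u]))[0].round(3) for u in []]
# lever points by depth: z 0.042..0.053, around pivot; also from top0
for f in ('w15','w1'):
    o=load(f); V,U=np.mgrid[0:384,0:512]; uv=np.c_[U.ravel(),V.ravel()]; h=head(world(o,uv)); rr=np.hypot(h[:,0],h[:,1]-.13)
    q=h[(abs(h[:,2]-.047)<.004)&(rr<.09)&(rr>.03)&(np.hypot(h[:,0],h[:,1])>.1)]
    if len(q): d=q[:,:2].mean(0)-[0,.13]; print(f,len(q),'lever deg',np.degrees(np.arctan2(d[0],d[1])),'reach',np.hypot(q[:,0],q[:,1]-.13).max(), 'z',np.median(q[:,2]))
E
```

```text
13.15 [ 0.58934853 -0.07301134  0.20693362]
w15 pose [ 0.5465 -0.0521  0.1456] cost -39.5 ticks [np.float64(-80.0), np.float64(-75.0), np.float64(-70.0), np.float64(-65.0), np.float64(-59.9), np.float64(-54.9), np.float64(-50.0), np.float64(-44.9), np.float64(-40.0), np.float64(-35.0), np.float64(-29.9), np.float64(-24.9), np.float64(-20.0), np.float64(-15.0), np.float64(-10.0), np.float64(-5.0)]
index 0.034 0.05 [(np.float64(-40.1), 34)]
index 0.05 0.062 [(np.float64(-40.1), 35)]
index 0.06 0.071 [(np.float64(-40.2), 34)]
index 0.035 0.071 [(np.float64(-40.1), 34)]
w15 541 lever deg 13.368369669023961 reach 0.08207329631710032 z 0.04461760375308188
w1 475 lever deg 12.851789512474468 reach 0.08361155308235321 z 0.044633218412503506
```

The dial reads -40.1° against the pin's line at -40.0°. The lever is at about 13°. I'll push it with the tool's y axis along the direction of motion, which keeps the wide gripper clear of the ring gauge.

```bash
cat >> fit.py <<'E'
def leverpt(t,r,n,z=.005):
    a=np.radians(t); return (r*np.sin(a)-n*np.cos(a),.13+r*np.cos(a)+n*np.sin(a),z,-t)
E
python3 - <<'E'
from fit import *
go(*leverpt(13,.052,.038,.15)); go(*leverpt(13,.052,.038))
o=load('w1');print('gauge',head(world(o,np.array([(757,303)])*.64)))
E
```

```text
world [0.4936 0.1312 0.15  ] shift [0.1895 0.1216 0.0579] yaw 62.3 q7 1.37
world [0.4936 0.1312 0.005 ] shift [0.1889 0.1214 0.2029] yaw 62.3 q7 1.37
gauge [[0.10512009 0.25806109 0.01704484]]
```

Emit:
{"method": "play_rows", "body": {"series": [[[0.035, 0.022, 0], 8], [[0.07, 0.044, 0], 16], [[0.105, 0.067, 0], 24], [[0.14, 0.09, 0], 32], [[0.165, 0.107, 0], 40]]}}

```text
t: 13.7
tool_pos: [0.5039, 0.1077, 0.2073]
orientation: [-0.003, 0.591, 0.806, 0.001]
force: [0.5, 0.4, -0.2]
grip_width: -0.0001
```

Emit:
{"method": "play_rows", "body": {"series": [[[0, 0, 0], 8], [[0, 0, 0], 16], [[0, 0, 0], 22], [[0, 0, 0], 22]]}}

```text
t: 14.1
tool_pos: [0.5026, 0.1075, 0.2069]
orientation: [-0.004, 0.735, 0.678, -0.0]
force: [-0.1, -1.0, -0.1]
grip_width: 0.0003
```

```bash
python3 - <<'E'
from fit import *
s=manip.get_state();print(s['t'],s['tool_pos'],s['qpos'].round(2));go(*leverpt(13,.052,.038,.08)); go(*leverpt(13,.052,.038))
E
```

```text
14.1 [0.50256835 0.10745033 0.20685982] [-1.09  0.38  1.06  1.89 -0.38  1.09  0.04]
world [0.4936 0.1312 0.08  ] shift [ 0.0224 -0.0101  0.127 ] yaw -0.1 q7 0.04
world [0.4936 0.1312 0.005 ] shift [ 0.022  -0.0096  0.202 ] yaw -0.1 q7 0.04
```

Emit:
{"method": "play_rows", "body": {"series": [[[0.011, -0.005, 0.03], 0], [[0.022, -0.01, 0.06], 0], [[0.022, -0.01, 0.1], 0], [[0.022, -0.01, 0.127], 0], [[0.022, -0.01, 0.127], 0]]}}

```text
t: 14.6
tool_pos: [0.4906, 0.13, 0.0774]
orientation: [-0.005, 0.734, 0.679, -0.003]
force: [-0.5, 0.5, 0.2]
grip_width: -0.0
```

```bash
python3 - <<'E'
from fit import *
s=shot('scene','s16');print(s['t'],s['tool_pos'],s['qpos'].round(2));go(*leverpt(13,.052,.038))
a=cv2.imread('pics/s16.png')[90:270,160:400];cv2.imwrite('pics/s16c.png',cv2.resize(a,None,fx=3.3,fy=3.3,interpolation=cv2.INTER_CUBIC))
E
```

```text
14.6 [0.49056767 0.13003876 0.07737685] [-0.99  0.54  0.9   2.05 -0.58  0.84  0.17]
world [0.4936 0.1312 0.005 ] shift [0.0011 0.002  0.0743] yaw -0.0 q7 0.17
```

View pics/s16c.png

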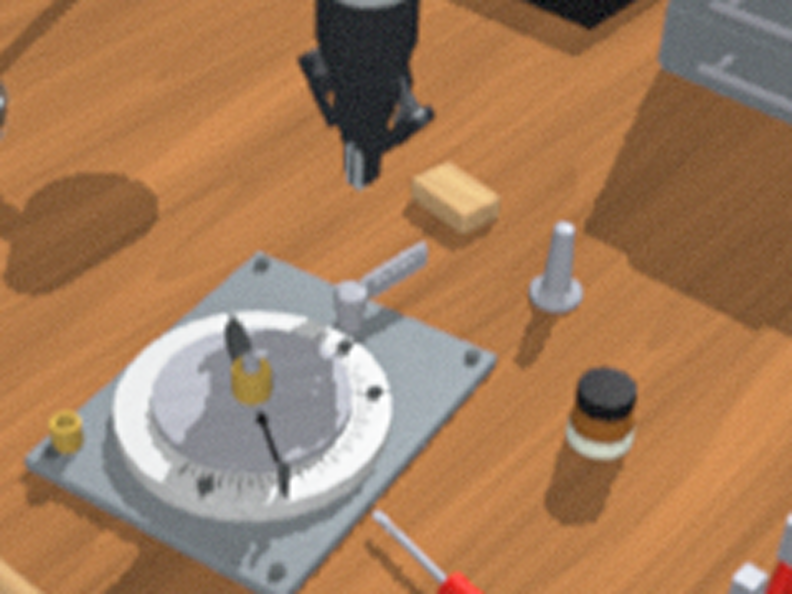

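The scene view shows the index line running straight to the pointed pin at (283,480), with the shut fingers above and behind the lever. I'll descend and push the lever.

Emit:
{"method": "play_rows", "body": {"series": [[[0.001, 0.001, 0.03], 0], [[0.001, 0.001, 0.055], 0], [[0.001, 0.002, 0.068], 0], [[0.001, 0.002, 0.073], 0], [[0.001, 0.002, 0.073], 0]]}}

```text
t: 15.15
tool_pos: [0.4942, 0.1311, 0.007]
orientation: [-0.004, 0.735, 0.678, -0.001]
force: [0.7, 0.9, -0.3]
grip_width: -0.0001
```

```bash
python3 - <<'E'
from fit import *
s=shot('scene','s17');print(s['t'],s['tool_pos'],s['force'])
go(*leverpt(13,.052,.028));
for t in (15,22,29,36,43,50): go(*leverpt(t,.052,.0197))
E
```

```text
15.15 [0.49417023 0.13107435 0.00704929] [ 0.72195284  0.89433959 -0.34626429]
world [0.5035 0.1304 0.005 ] shift [0.     0.0092 0.0023] yaw 0.0 q7 0.27
world [0.5137 0.1303 0.005 ] shift [0.0007 0.0193 0.0022] yaw 2.0 q7 0.27
world [0.5203 0.1316 0.005 ] shift [0.0025 0.0259 0.0022] yaw 9.0 q7 0.27
world [0.5271 0.132  0.005 ] shift [0.0034 0.0326 0.0021] yaw 16.0 q7 0.27
world [0.5339 0.1316 0.005 ] shift [0.0036 0.0394 0.0021] yaw 23.0 q7 0.27
world [0.5406 0.1304 0.005 ] shift [0.0029 0.0462 0.002 ] yaw 30.0 q7 0.27
world [0.5471 0.1284 0.005 ] shift [0.0014 0.0528 0.0019] yaw 37.0 q7 0.27
```

Emit:
{"method": "play_rows", "body": {"series": [[[0, 0.009, 0.001], 0], [[0.0007, 0.0185, 0.001], 2], [[0.0025, 0.0259, 0.001], 9], [[0.0034, 0.0326, 0.001], 16], [[0.0036, 0.0394, 0.001], 23]]}}

```text
t: 15.7
tool_pos: [0.5347, 0.1322, 0.0065]
orientation: [-0.004, 0.857, 0.516, -0.002]
force: [-2.7, -0.2, 1.9]
grip_width: -0.0001
```

```bash
cat >> fit.py <<'E'
def lever(f):
    o=load(f); V,U=np.mgrid[0:384,0:512]; uv=np.c_[U.ravel(),V.ravel()]; h=head(world(o,uv)); rr=np.hypot(h[:,0],h[:,1]-.13)
    q=h[(abs(h[:,2]-.046)<.005)&(rr<.09)&(rr>.025)&(np.hypot(h[:,0],h[:,1])>.1)]
    if len(q): d=q[:,:2].mean(0)-[0,.13]; print(f,len(q),'lever deg',np.degrees(np.arctan2(d[0],d[1])).round(1),'reach',np.hypot(q[:,0],q[:,1]-.13).max().round(4))
E
python3 - <<'E'
from fit import *
s=shot('scene','s18');print(s['t'],s['tool_pos'],s['force'],s['qpos'].round(2));lever('s16');lever('s18')
print(peaks('s18',p0,np.linspace(.035,.070,20),.04,-60,40,30))
for t in (43,50,57,64,71): go(*leverpt(t,.052,.0197))
E
```

```text
15.7 [0.53470854 0.13221313 0.00651761] [-2.67095468 -0.18498577  1.91382958] [-0.91  0.74  0.88  1.99 -0.8   0.81 -0.05]
s16 80 lever deg 17.1 reach 0.0822
s18 110 lever deg 37.5 reach 0.0809
[(np.float64(-40.4), 58)]
world [0.5406 0.1304 0.005 ] shift [0.0008 0.0051 0.0014] yaw 6.3 q7 -0.05
world [0.5471 0.1284 0.005 ] shift [0.0021 0.0117 0.0013] yaw 13.3 q7 -0.05
world [0.5532 0.1256 0.005 ] shift [0.0025 0.0185 0.0013] yaw 20.3 q7 -0.05
world [0.559 0.122 0.005] shift [0.0022 0.0253 0.0012] yaw 27.3 q7 -0.05
world [0.5644 0.1178 0.005 ] shift [0.001  0.032  0.0011] yaw 34.3 q7 -0.05
```

The lever is moving and the dial still reads -40.4 in the scene view. Continuing.

Emit:
{"method": "play_rows", "body": {"series": [[[0.0008, 0.0051, 0], 6.3], [[0.0021, 0.0117, 0], 13.3], [[0.0025, 0.0185, 0], 20.3], [[0.0022, 0.0253, 0], 27.3], [[0.001, 0.032, 0], 34.3]]}}

```text
t: 16.25
tool_pos: [0.5653, 0.1189, 0.0064]
orientation: [-0.004, 0.972, 0.236, -0.002]
force: [-0.5, 2.4, 0.1]
grip_width: -0.0003
```

```bash
python3 - <<'E'
from fit import *
s=shot('scene','s19');print(s['t'],s['tool_pos'],s['force'],s['qpos'].round(2));lever('s19')
print(peaks('s19',p0,np.linspace(.035,.070,20),.04,-60,40,30))
for t in (74,77,80,82): go(*leverpt(t,.052,.0197))
E
```

```text
16.25 [0.56528146 0.11889584 0.00643376] [-0.47136639  2.37337125  0.0946618 ] [-0.93  0.84  1.02  1.93 -0.92  0.93 -0.53]
s19 121 lever deg 71.7 reach 0.0826
[(np.float64(-40.3), 81)]
world [0.5665 0.1158 0.005 ] shift [-0.0005  0.0022  0.0014] yaw 2.4 q7 -0.54
world [0.5685 0.1137 0.005 ] shift [0.0003 0.005  0.0014] yaw 5.4 q7 -0.54
world [0.5704 0.1115 0.005 ] shift [0.001  0.0078 0.0013] yaw 8.4 q7 -0.54
world [0.5716 0.11   0.005 ] shift [0.0014 0.0097 0.0013] yaw 10.4 q7 -0.54
```

Emit:
{"method": "play_rows", "body": {"series": [[[0, 0.0025, 0], 2.4], [[0.0003, 0.005, 0], 5.4], [[0.001, 0.0078, 0], 8.4], [[0.001, 0.0078, 0], 8.4]]}}

```text
t: 16.7
tool_pos: [0.5712, 0.1119, 0.0065]
orientation: [-0.003, 0.987, 0.162, -0.002]
force: [0.9, 2.4, 0.8]
grip_width: 0.0004
```

Emit:
{"method": "play_rows", "body": {"series": [[[0, 0.0012, 0], 0], [[0, 0.002, 0], 0], [[0, 0.002, 0], 0]]}}

```text
t: 17.0
tool_pos: [0.5719, 0.1105, 0.0066]
orientation: [-0.004, 0.987, 0.162, -0.002]
force: [-0.4, 2.9, 0.2]
grip_width: 0.0003
```

```bash
python3 - <<'E'
from fit import *
s=shot('scene','s20');print(s['t'],s['tool_pos'],s['force']);lever('s20');go(*leverpt(82,.052,.0197))
E
```

```text
17.0 [0.57189553 0.11049835 0.00657651] [-0.39647138  2.88791639  0.18829115]
s20 125 lever deg 81.9 reach 0.0844
world [0.5716 0.11   0.005 ] shift [-0.0005  0.0004  0.0016] yaw 2.2 q7 -0.64
```

Emit:
{"method": "play_rows", "body": {"series": [[[0, 0.001, 0], 0], [[0, 0.002, 0], 0], [[0, 0.002, 0], 0], [[0, 0.002, 0], 0]]}}

```text
t: 17.45
tool_pos: [0.5719, 0.1104, 0.0065]
orientation: [-0.005, 0.987, 0.163, -0.002]
force: [-1.7, 8.2, 2.4]
grip_width: -0.0001
```

```bash
python3 - <<'E'
from fit import *
s=shot('scene','s21');print(s['t'],s['tool_pos'],s['force'],s['moment']);lever('s21')
print(peaks('s21',p0,np.linspace(.035,.070,20),.04,-60,40,30))
E
```

```text
17.45 [0.57194183 0.11038863 0.00649119] [-1.70284817  8.19139807  2.36825402] [ 1.65015501  0.45256795 -0.06235895]
s21 127 lever deg 81.9 reach 0.0853
[(np.float64(-40.4), 84), (np.float64(2.8), 155)]
```

The force rose to 8 N with no further travel, so the lever is on its stop. I'll back away, lift and verify from above.

Emit:
{"method": "play_rows", "body": {"series": [[[0, -0.008, 0], 0], [[0, -0.018, 0], 0], [[0, -0.02, -0.03], 0], [[0, -0.02, -0.075], 0], [[0, -0.02, -0.12], 0]]}}

```text
t: 18.0
tool_pos: [0.5655, 0.1282, 0.1277]
orientation: [-0.004, 0.987, 0.163, -0.003]
force: [0.6, 0.5, -0.7]
grip_width: 0.0002
```

Emit:
{"method": "play_rows", "body": {"series": [[[-0.01, 0.03, -0.045], 0], [[-0.015, 0.06, -0.08], 0], [[-0.02, 0.1, -0.09], 0], [[-0.02, 0.12, -0.09], 0], [[-0.02, 0.12, -0.09], 0]]}}

```text
t: 18.5
tool_pos: [0.5862, 0.0037, 0.2178]
orientation: [-0.003, 0.987, 0.161, -0.002]
force: [-0.1, 0.0, -0.5]
grip_width: -0.0
```

```bash
python3 - <<'E'
from fit import *
s=shot('wrist','w22');shot('scene','s22');shot('top','t22');print(s['t'],s['tool_pos'],s['force'],s['grip_width']);measure('w22')
for f in ('w22','s22','t22'): lever(f)
print(peaks('s22',p0,np.linspace(.035,.070,20),.04,-60,40,30))
o=load('w22'); a=cv2.imread('pics/w22.png'); cv2.imwrite('pics/w22b.png',cv2.resize(a,(800,600),interpolation=cv2.INTER_CUBIC))
a,b=load('top0'),load('t22'); d=cv2.absdiff(a['p'],b['p']).max(2); n,_,st,c=cv2.connectedComponentsWithStats((cv2.medianBlur(d,3)>40).astype(np.uint8)); print([(st[i,:].tolist()) for i in range(1,n) if st[i,4]>8])
E
```

```text
18.5 [0.58617705 0.00370399 0.21784832] [-0.10130442  0.03824307 -0.54248644] -3.820991887084707e-05
w22 pose [ 0.5468 -0.0519  0.1449] cost -39.1 ticks [np.float64(-79.9), np.float64(-74.9), np.float64(-69.9), np.float64(-65.1), np.float64(-59.9), np.float64(-55.0), np.float64(-50.1), np.float64(-45.0), np.float64(-40.0), np.float64(-35.0), np.float64(-30.0), np.float64(-25.0), np.float64(-20.0), np.float64(-15.0), np.float64(-10.0), np.float64(-4.9)]
index 0.034 0.05 [(np.float64(-40.0), 41)]
index 0.05 0.062 [(np.float64(-40.1), 41)]
index 0.06 0.071 [(np.float64(-40.1), 38)]
index 0.035 0.071 [(np.float64(-40.1), 40)]
w22 610 lever deg 80.9 reach 0.0839
s22 95 lever deg 84.2 reach 0.0847
[(np.float64(-40.4), 82)]
[[0, 81, 428, 303, 36322], [263, 187, 8, 16, 39], [277, 199, 3, 4, 9], [275, 216, 15, 15, 161], [261, 218, 9, 10, 51], [427, 233, 85, 120, 3562], [311, 349, 20, 13, 93], [404, 374, 10, 10, 73]]
```

View pics/w22b.png

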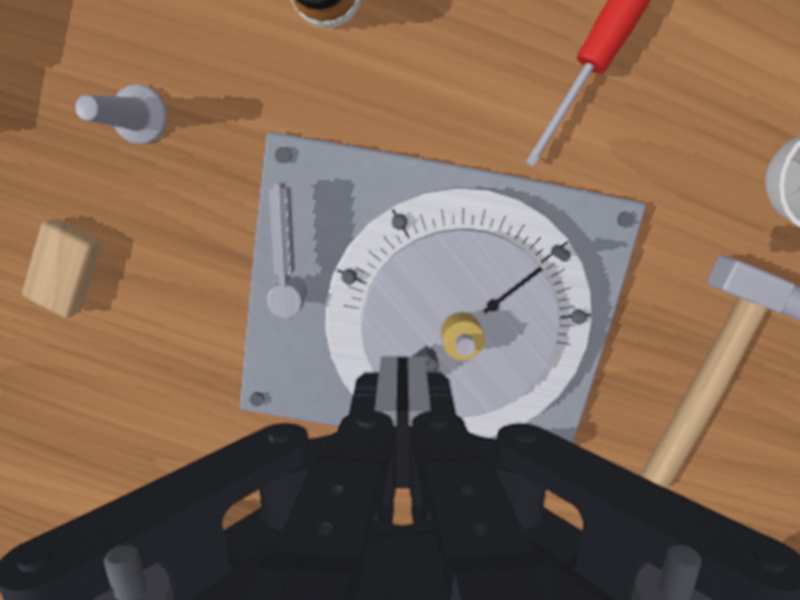

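The index line runs straight to the pointed pin at (560,252). The lever at (283,235) lies along the head's +x, and the loose items in view are undisturbed. I'm handing in.

```bash
python3 -c "
from cell import job
print(job.hand_in())"
```

```text
the job is handed in; nothing more can be done
None
```

I set the dial to the tall pin's line, pushed the clamp lever clockwise to its stop, and handed the job in at about t = 18.5 s. The robot was clear and touching nothing.

- **Dial:** I pushed it by the right side of the lug with the shut fingertips, from about +11° to the pin's line at -40°. The last wrist picture reads the index at -40.1°, against scale ticks that fit to about 0.1°. The scene camera gave the same reading before, during and after the lever push, so the dial did not move.
- **Lever:** I pushed it from about 13° until the force rose from 3 N to 8 N with no further travel. From above it measures 80.9°, against the stop at 80.2°.
- **Loose items:** those visible in the last wrist picture look undisturbed, and I saw no unexpected contact force on the way. The collet was hidden behind the gripper in that picture, and I didn't compare positions numerically.

**Disagreements:**
- **Fingertip height:** the shut fingertips end about 28 mm short of the reported TCP. The first pass therefore went over the lug without touching it, and I corrected the height from depth readings.
- **Scene camera:** it reads the index about 0.4° low and gave the lever as 84° at the end. I relied on the wrist picture for both.

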